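Stamp a batch of soap bars on the snap stamper

TASK

Stamp the blank soap bars lying on the thin wooden board: raise the stamper's sprung arm until its sear holds it, set every bar in a nest of its own (far end pushed into the sprung jaw, near end lowered behind the lip, let go so that it sits flat and square), then push the trigger paddle so that the arm snaps down by itself on all the bars at once. Cock the arm again, move the stamped bars to the wire curing rack, lying flat and not touching one another, and leave the arm cocked for the next batch, with everything else on the table left where it is.

Things in the scene. Friction and masses are not known exactly. Their poses are not given: they have to be found in the camera images.
- bar0_mid (a point): centre of a plain olive-brown soap bar, 70 x 50 x 25 mm (its own x, y, z), about 95 g, edges slightly rounded; at the start it lies flat on the wooden board. All bars are alike and blank; two or three are there (None if absent).
- bar1_mid (a point): centre of a plain olive-brown soap bar, 70 x 50 x 25 mm (its own x, y, z), about 95 g, edges slightly rounded; at the start it lies flat on the wooden board. All bars are alike and blank; two or three are there (None if absent).
- bar2_mid (a point): centre of a plain olive-brown soap bar, 70 x 50 x 25 mm (its own x, y, z), about 95 g, edges slightly rounded; at the start it lies flat on the wooden board. All bars are alike and blank; two or three are there (None if absent).
- press: snap stamper, a fixed machine; aluminium base plate 240 (x) x 300 (y) x 12 mm. Origin under its centre; x points from the robot across the nests to the hinge, y left, z up. Three nests side by side, 90 mm apart. The sprung arm, hinged along the far side, carries a cross beam 228 mm wide with three brass dies; when down it covers the nests.
- nest0 (a point): centre of a bar seated in the left nest; axes as the press, bar length along x. White seat pad 44 mm wide, top 12.5 mm below this point, 10 mm above the base plate. Near end: fixed lip, 10 mm thick, 7 mm above the pad, inner face 35 mm before this point. Far end: sprung jaw, 36 mm wide, 23 mm above the pad; empty, its face is 31 mm beyond this point.
- nest1 (a point): the same for the middle nest. Each jaw slides along x and is pushed towards the robot (3 N, plus 0.3 N per mm; yields at most 16 mm). Load: bar level with its underside 9 to 12 mm above the pad, push it into the jaw until its near end is inside the lip, lower, let go; the jaw brings it back against the lip.
- nest2 (a point): the same for the right nest. Any bar may go in any nest; nothing guides it sideways. Seated means within 3 mm along x and in height, 6 mm across, and 0.1 rad.
- stamp (a joint): angle of the stamp arm: 0 fully down (about 0.03 when resting on bars), growing as it is raised. The sear drops in behind at about 1.65 to 1.70; raise it to 1.78 to be sure (stop at 1.86), then it rests on the sear at about 1.62. Raising takes 7 to 13 N at the handle throughout; let go before the catch, it falls back.
- stamp_hinge (a point): middle of the arm's hinge axis, which runs along the press's y, 55 mm above the table; the handle swings about it, up and away from the robot.
- handle (a point): middle of the arm's handle, a round black bar 18 mm thick, 110 mm long along the press's y; side bars join it 45 mm either side of this point. Arm down, it lies 180 mm on the robot's side of the hinge and 35 mm above it, 90 mm above the table; it turns with the arm, radius 183 mm. Arm cocked, it is 240 mm above the table, beyond the hinge, clear of the nests.
- trigger (a point): centre of the near face of the black trigger paddle, 28 mm wide (y), 30 mm high, left of the arm at the far side of the press, 62 mm above its pivot shaft. Push it away from the robot (along the press's x) 12 to 18 mm (stop at 21 mm), under 15 N: it lifts the sear's hook and frees the arm; it springs back by itself.
- plank: thin wooden board with the blank bars, 360 mm (its x) by 170 mm (y), 4 mm thick, no rim; origin at the centre of the underside. It lies to the robot's left or right.
- rack_mid (a point): centre of the top of the wire curing rack, a flat steel-wire deck 360 mm (x) by 170 mm (y) without a rim, 35 mm high, on the side of the robot opposite to the wooden board; axes along its sides. Bars must lie with their centres within 155 mm (x) and 65 mm (y) of this point.
- oil1: amber glass bottle 34 mm thick, 85 mm high, near the robot on the left; leave it alone; origin under its centre
- brush: wooden nail brush 70 x 34 x 28 mm near the robot on the right; leave it alone; origin under its middle

How it is judged (in metres and radians):
On the way, in this order (a step that is already met when the one before it is completed fails the run):
1. the arm is cocked and held by its sear, every bar sits in a nest of its own, and the robot is off the arm (value of joint stamp above 1.55 rad and contact force between the fingers and stamp below 0.5 N and ((x of bar0_mid in the frame of nest0 between -0.003 and 0.003 m and y of bar0_mid in the frame of nest0 between -0.006 and 0.006 m and z of bar0_mid in the frame of nest0 between -0.003 and 0.003 m and angle between the x axis of bar0_mid and the x axis of nest0, either way round below 0.1 rad) or (x of bar0_mid in the frame of nest1 between -0.003 and 0.003 m and y of bar0_mid in the frame of nest1 between -0.006 and 0.006 m and z of bar0_mid in the frame of nest1 between -0.003 and 0.003 m and angle between the x axis of bar0_mid and the x axis of nest1, either way round below 0.1 rad) or (x of bar0_mid in the frame of nest2 between -0.003 and 0.003 m and y of bar0_mid in the frame of nest2 between -0.006 and 0.006 m and z of bar0_mid in the frame of nest2 between -0.003 and 0.003 m and angle between the x axis of bar0_mid and the x axis of nest2, either way round below 0.1 rad)) and ((x of bar1_mid in the frame of nest0 between -0.003 and 0.003 m and y of bar1_mid in the frame of nest0 between -0.006 and 0.006 m and z of bar1_mid in the frame of nest0 between -0.003 and 0.003 m and angle between the x axis of bar1_mid and the x axis of nest0, either way round below 0.1 rad) or (x of bar1_mid in the frame of nest1 between -0.003 and 0.003 m and y of bar1_mid in the frame of nest1 between -0.006 and 0.006 m and z of bar1_mid in the frame of nest1 between -0.003 and 0.003 m and angle between the x axis of bar1_mid and the x axis of nest1, either way round below 0.1 rad) or (x of bar1_mid in the frame of nest2 between -0.003 and 0.003 m and y of bar1_mid in the frame of nest2 between -0.006 and 0.006 m and z of bar1_mid in the frame of nest2 between -0.003 and 0.003 m and angle between the x axis of bar1_mid and the x axis of nest2, either way round below 0.1 rad)) and ((x of bar2_mid in the frame of nest0 between -0.003 and 0.003 m and y of bar2_mid in the frame of nest0 between -0.006 and 0.006 m and z of bar2_mid in the frame of nest0 between -0.003 and 0.003 m and angle between the x axis of bar2_mid and the x axis of nest0, either way round below 0.1 rad) or (x of bar2_mid in the frame of nest1 between -0.003 and 0.003 m and y of bar2_mid in the frame of nest1 between -0.006 and 0.006 m and z of bar2_mid in the frame of nest1 between -0.003 and 0.003 m and angle between the x axis of bar2_mid and the x axis of nest1, either way round below 0.1 rad) or (x of bar2_mid in the frame of nest2 between -0.003 and 0.003 m and y of bar2_mid in the frame of nest2 between -0.006 and 0.006 m and z of bar2_mid in the frame of nest2 between -0.003 and 0.003 m and angle between the x axis of bar2_mid and the x axis of nest2, either way round below 0.1 rad))), for 0.3 s.
2. tripped, the arm flies down under its spring alone, the robot not touching it (value of joint stamp below 1.3 rad and velocity of joint stamp below -1.5 rad/s and contact force between the fingers and stamp below 0.5 N), for 0.02 s.
3. the arm is down with a die pressing on every bar, each still seated in its nest (value of joint stamp below 0.06 rad and contact force between the fingers and stamp below 0.5 N and ((x of bar0_mid in the frame of nest0 between -0.003 and 0.003 m and y of bar0_mid in the frame of nest0 between -0.006 and 0.006 m and z of bar0_mid in the frame of nest0 between -0.003 and 0.003 m and angle between the x axis of bar0_mid and the x axis of nest0, either way round below 0.1 rad) or (x of bar0_mid in the frame of nest1 between -0.003 and 0.003 m and y of bar0_mid in the frame of nest1 between -0.006 and 0.006 m and z of bar0_mid in the frame of nest1 between -0.003 and 0.003 m and angle between the x axis of bar0_mid and the x axis of nest1, either way round below 0.1 rad) or (x of bar0_mid in the frame of nest2 between -0.003 and 0.003 m and y of bar0_mid in the frame of nest2 between -0.006 and 0.006 m and z of bar0_mid in the frame of nest2 between -0.003 and 0.003 m and angle between the x axis of bar0_mid and the x axis of nest2, either way round below 0.1 rad)) and ((x of bar1_mid in the frame of nest0 between -0.003 and 0.003 m and y of bar1_mid in the frame of nest0 between -0.006 and 0.006 m and z of bar1_mid in the frame of nest0 between -0.003 and 0.003 m and angle between the x axis of bar1_mid and the x axis of nest0, either way round below 0.1 rad) or (x of bar1_mid in the frame of nest1 between -0.003 and 0.003 m and y of bar1_mid in the frame of nest1 between -0.006 and 0.006 m and z of bar1_mid in the frame of nest1 between -0.003 and 0.003 m and angle between the x axis of bar1_mid and the x axis of nest1, either way round below 0.1 rad) or (x of bar1_mid in the frame of nest2 between -0.003 and 0.003 m and y of bar1_mid in the frame of nest2 between -0.006 and 0.006 m and z of bar1_mid in the frame of nest2 between -0.003 and 0.003 m and angle between the x axis of bar1_mid and the x axis of nest2, either way round below 0.1 rad)) and ((x of bar2_mid in the frame of nest0 between -0.003 and 0.003 m and y of bar2_mid in the frame of nest0 between -0.006 and 0.006 m and z of bar2_mid in the frame of nest0 between -0.003 and 0.003 m and angle between the x axis of bar2_mid and the x axis of nest0, either way round below 0.1 rad) or (x of bar2_mid in the frame of nest1 between -0.003 and 0.003 m and y of bar2_mid in the frame of nest1 between -0.006 and 0.006 m and z of bar2_mid in the frame of nest1 between -0.003 and 0.003 m and angle between the x axis of bar2_mid and the x axis of nest1, either way round below 0.1 rad) or (x of bar2_mid in the frame of nest2 between -0.003 and 0.003 m and y of bar2_mid in the frame of nest2 between -0.006 and 0.006 m and z of bar2_mid in the frame of nest2 between -0.003 and 0.003 m and angle between the x axis of bar2_mid and the x axis of nest2, either way round below 0.1 rad)) and contact force between stamp and bar0 above 1 N and contact force between stamp and bar1 above 1 N and contact force between stamp and bar2 above 1 N), for 0.2 s.
4. the arm is cocked again and held by its sear, the robot off it (value of joint stamp above 1.55 rad and contact force between the fingers and stamp below 0.5 N), for 0.3 s.
At the end, for the whole second after the job is handed in: The arm stands cocked on its sear (joint above 1.55 rad); every bar lies at rest flat on the rack (within 0.1 rad, its centre within 155 mm along and 65 mm across of the rack's centre) and no two bars touch (value of joint stamp above 1.55 rad and x of bar0_mid in the frame of rack_mid between -0.155 and 0.155 m and y of bar0_mid in the frame of rack_mid between -0.065 and 0.065 m and z of bar0_mid in the frame of rack_mid between 0.0085 and 0.0165 m and angle between the z axis of each of bar0_mid, bar1_mid, bar2_mid and the z axis of rack_mid, either way round below 0.1 rad and linear speed of each of bar0, bar1, bar2 below 0.02 m/s and x of bar1_mid in the frame of rack_mid between -0.155 and 0.155 m and y of bar1_mid in the frame of rack_mid between -0.065 and 0.065 m and z of bar1_mid in the frame of rack_mid between 0.0085 and 0.0165 m and x of bar2_mid in the frame of rack_mid between -0.155 and 0.155 m and y of bar2_mid in the frame of rack_mid between -0.065 and 0.065 m and z of bar2_mid in the frame of rack_mid between 0.0085 and 0.0165 m and contact force between bar0 and bar1 below 0.01 N and contact force between each of bar0, bar1 and bar2 below 0.01 N).
It fails at once if the amber bottle or the nail brush near the robot is moved more than 25 mm (distance of any of oil1, brush from where it was at the start of the episode above 0.025 m).
Of bar0, bar1, bar2 only 2 to 3 are there at a start; the rules pass over those that are not, and their reading is None.
At some moment in a run one of bar0, bar1, bar2 may be knocked a few centimetres aside while the robot is not near it.
Once in a run the grip may slacken for a moment while it holds something.
It also fails if it takes over 210 s, if anything falls off the work surface, if the arm or the gripper's body presses on something with over 40 N, if the wrist force passes 120 N, or if a joint passes its speed limit or range.

ROBOT

A 6-joint arm with a two-finger parallel gripper is mounted at the origin on the work surface. World frame = base frame: x ahead of the robot, y to its left, z up, the work surface at z = 0. Lengths are in mm, angles in rad, forces in N, time in s.
With the tool pointing down it reaches from about 300 to 825 mm from the base axis. Payload 5.4 kg.
Tool frame: the origin (TCP) lies midway between the tips of the shut fingers; the grasp point (between the pads) lies 19 mm behind it; z points along the fingers, y is the line along which they close (so a half turn about z gives the same grasp; the last joint's range is limited). The gripper opens to 92 mm and grips with 3 to 60 N. Pads are 20 mm wide; open, the fingers measure 128 mm over their backs; the gripper's body (75 mm by 189 mm) begins 69 mm behind the grasp point.
Start: joints at [1.111, 0.158, 1.597, -0, 1.386, -0.21], TCP at [142.157, 557.133, 214.601] pointing down, gripper open.
Joint ranges: [-2.91, 2.91], [-0.94, 2.29], [0.18, 2.7], [-1.29, 4.43], [0.17, 2.64], [-3, 3]. Speed limits (rad/s): [2.57, 2.57, 3.14, 3.14, 3.14, 3.14].

INTERFACE

Orientations are given as a rotation vector (axis times angle).
In Python, from rig import status, capture, camera_model, workorder gives the robot as it stands.
- The arm moves only by the shell command python3 -m creep 'ROWS'. ROWS is JSON, one flat list of numbers, 5 for each row, row after row: the opening, from -1 (shut) to 1 (fully open), so that 0 is half open, then the shift along the tool's x, y, z in mm, then the turn about the tool's z in rad. A call has 1 to 20 rows; each row is the pose to reach, as a shift and turn from the pose commanded when the call began, along the tool's axes at that moment; what a row does not reach only later rows make up. A row lasts 1/10 s, in which the tool goes at most 50 mm and 8.59 degrees, less where a joint would pass 70% of its speed; a pose out of reach is approached as far as the arm can. A call with a gripper value outside its range is refused whole. The fingers move at their own pace and stop on an object; the grip force is fixed at half the most. Time passes only in rows, so rows that repeat a pose let the fingers close. It gives the time, the measured TCP pose, the force, the opening and the grip force at its end, in the units of the state.
- status.observe(): the state, without advancing time (a new reading comes with each control period).
- capture(name): name is "side" or "top"; returns the picture (420x560x3 uint8, red, green, blue); there is no depth.
- camera_model(name): a dict with "fx", "fy", "cx", "cy" (pixels), "distortion" ([k1, k2, p1, p2, k3] as OpenCV has them; the pictures are not rectified), "origin" and "orientation" of the camera in the world. Camera axes: x right, y down, z forward; pixel columns grow to the right and rows downward; lengths in mm; the calibration is good to about 2 mm. A picture is of the moment at which its call begins. camera_model takes no time and is no camera call.
- workorder.hand_in(): hands the job in; it is judged then, once.
The state is a dict: "t": time; "qpos": joint angles; "joint_velocities": joint speeds; "tau": joint torques, N m; "ee_pos": TCP position; "eef_rot": TCP orientation; "force": force on the tool from outside, world axes, zero at the start; "ft_torque": the same for the moment, N m; "gripper_width": finger opening in mm; "finger_force": force on a finger pad.
Only numpy, scipy, OpenCV 4.12 (cv2) and the standard library are available. Lean on these libraries where they do the work, as an engineer would, in place of code of your own. Each camera call takes 0.05 s, during which the arm holds its last target. There are 200 camera calls.

## Working session

There is one attempt and no reset: what is moved stays moved. The work goes in short steps, Python scripts to look and compute and a shell command to move; the robot and the scene stay as the last step left them, time stands still between calls to the robot, and variables do not carry over. Pictures are saved under pics/ and viewed, at most 14 in all, crops included, and the job is handed in when it is done.

```bash
ls; mkdir -p pics; python3 - <<'E'
from rig import status,capture,camera_model
import cv2
s=status.observe();print(s)
for n in("top","side"):
    print(n,camera_model(n)); cv2.imwrite(f"pics/{n}0.png",capture(n)[:,:,::-1])
E
```

```text
pics
{'t': 0.0, 'qpos': array([ 1.11092121e+00,  1.59034440e-01,  1.59827617e+00, -2.00991467e-05,
        1.38620782e+00, -2.10086251e-01]), 'joint_velocities': array([-3.43874296e-04, -4.26609026e-05, -2.68400656e-04,  9.16974387e-04,
        2.18372468e-04, -2.39233314e-03]), 'tau': array([ 1.64534413e-06, -3.85575056e+01, -3.22106266e+01,  7.01590581e-02,
        3.80902458e-02, -1.58129610e-04]), 'ee_pos': array([141.8626294 , 556.55185667, 213.60514613]), 'eef_rot': array([-3.91265685e-01, -3.11651200e+00,  2.86649988e-03]), 'force': array([-0.11730395, -0.14964169,  0.58827133]), 'ft_torque': array([0.00186565, 0.05174272, 0.03391713]), 'finger_force': 0.0, 'gripper_width': 91.79739987486136}
top {'fx': 542.3882214239342, 'fy': 542.3882214239342, 'cx': 272.375530300273, 'cy': 202.398323846527, 'distortion': array([-0.20245094,  0.        ,  0.        ,  0.        ,  0.        ]), 'origin': array([ 284.43100895,   -5.0356364 , 1507.70829987]), 'orientation': array([-2.12269397,  2.12365507, -0.15671859])}
side {'fx': 459.2024686853731, 'fy': 459.2024686853731, 'cx': 277.15583046632565, 'cy': 211.0709578722007, 'distortion': array([-0.03190822,  0.        ,  0.        ,  0.        ,  0.        ]), 'origin': array([435.86894136, 792.83200433, 996.7711817 ]), 'orientation': array([-0.19175784,  2.89265804, -1.10351686])}
```

View pics/top0.png

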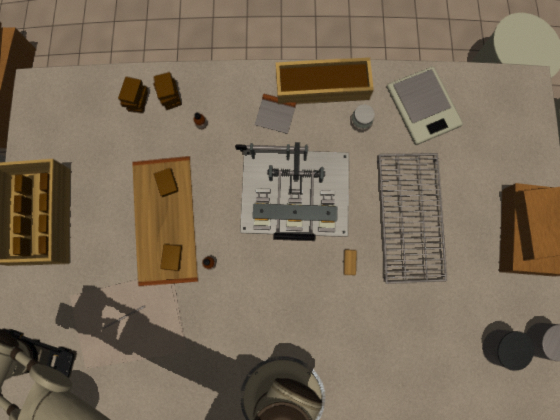

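View pics/side0.png

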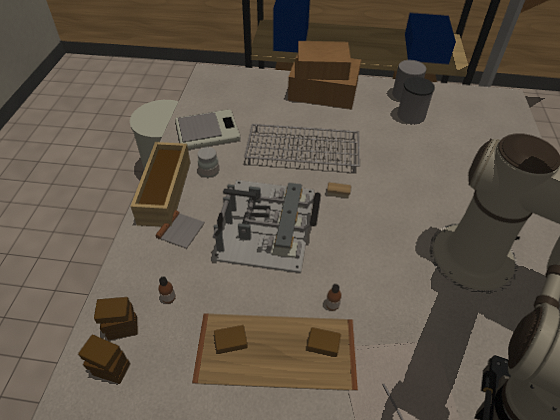

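The top view shows the press with its arm down: base corners at about (243,152), (349,152), (348,236) and (243,235), and the handle at (294,237). There are two bars on the left board at (166,182) and (172,257), the rack is at (411,217), the bottle at (209,262) and the brush at (350,262). The side view shows the same two bars at (231,339) and (323,342), and the handle at (316,209).

```bash
cat > h.py <<'E'
import numpy as np,cv2
from rig import status,capture,camera_model
from scipy.spatial.transform import Rotation as R
def ray(n,p):
    m=camera_model(n);K=np.array([[m['fx'],0,m['cx']],[0,m['fy'],m['cy']],[0,0,1]])
    u=cv2.undistortPoints(np.array([[p]],float),K,m['distortion'])[0,0]
    d=R.from_rotvec(m['orientation']).as_matrix()@np.array([u[0],u[1],1]);return np.array(m['origin']),d/np.linalg.norm(d)
def plane(n,p,z):
    o,d=ray(n,p);return o+d*(z-o[2])/d[2]
def tri(pt,ps):
    o1,d1=ray('top',pt);o2,d2=ray('side',ps)
    s=np.linalg.lstsq(np.c_[d1,-d2],o2-o1,rcond=None)[0]
    a,b=o1+s[0]*d1,o2+s[1]*d2;return (a+b)/2,np.linalg.norm(a-b)
def proj(n,P):
    m=camera_model(n);K=np.array([[m['fx'],0,m['cx']],[0,m['fy'],m['cy']],[0,0,1]])
    Rm=R.from_rotvec(m['orientation']).as_matrix().T
    return cv2.projectPoints(np.array([P],float),Rm,-Rm@m['origin'],K,m['distortion'])[0].ravel()
def soap(n):
    im=capture(n);hsv=cv2.cvtColor(im,cv2.COLOR_RGB2HSV)
    return im,hsv
def go(x,y,z,yaw=None,cur=None):
    """shift/turn in tool axes to world TCP x,y,z with closing axis (tool y) at world angle yaw (mod pi)"""
    s=status.observe();M=R.from_rotvec(s['eef_rot']).as_matrix()
    c=s['ee_pos'] if cur is None else np.array(cur)
    sh=M.T@(np.array([x,y,z])-c);t=0
    ya=np.arctan2(M[1,1],M[0,1])
    if yaw is not None:
        t=-(yaw-ya);t=(t+np.pi/2)%np.pi-np.pi/2
    print('shift',sh.round(1),'turn',round(t,3),'alt',round(t-np.sign(t)*np.pi,3),'yaw now',round(ya,3),'q6',s['qpos'][5].round(2),'ee',s['ee_pos'].round(1))
E
python3 - <<'E'
from h import *
T,hs=soap('top');S,hs2=soap('side')
for n,im,c in(('top',T,[(166,182),(172,257),(150,210),(250,225),(411,217),(295,212)]),('side',S,[(231,339),(323,342),(280,340),(260,250),(316,209)])):
    h=cv2.cvtColor(im,cv2.COLOR_RGB2HSV)
    for u,v in c: print(n,u,v,h[v,u])
# crops x3
a=cv2.resize(T[135:290,125:365],None,fx=3.3,fy=3.3,interpolation=cv2.INTER_CUBIC)
b=cv2.resize(S[170:280,200:340],None,fx=5,fy=5,interpolation=cv2.INTER_CUBIC)
cv2.imwrite('pics/tc.png',a[:,:,::-1]);cv2.imwrite('pics/sc.png',b[:,:,::-1])
E
```

```text
top 166 182 [ 18 223  88]
top 172 257 [ 18 211  99]
top 150 210 [ 18 155 138]
top 250 225 [ 18  34 165]
top 411 217 [ 18  44 117]
top 295 212 [40 17 44]
side 231 339 [ 16 157  83]
side 323 342 [ 17 168  82]
side 280 340 [ 17 121 103]
side 260 250 [17 29 62]
side 316 209 [15 51 30]
```

View pics/tc.png

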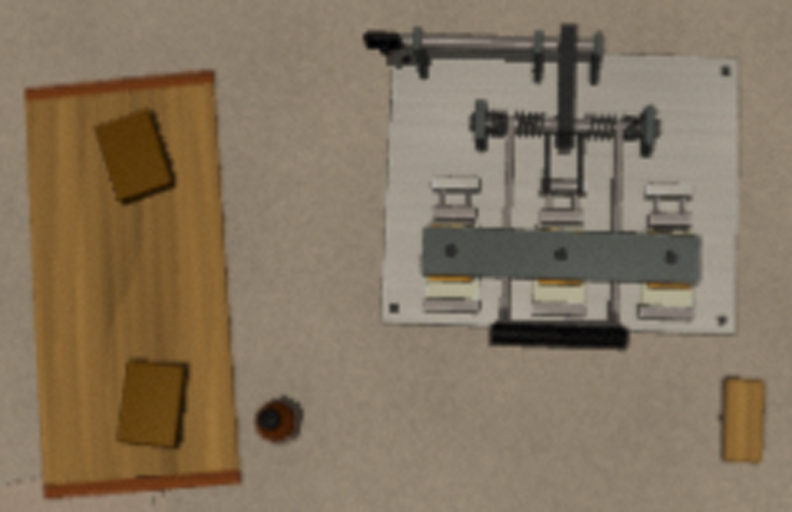

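View pics/sc.png

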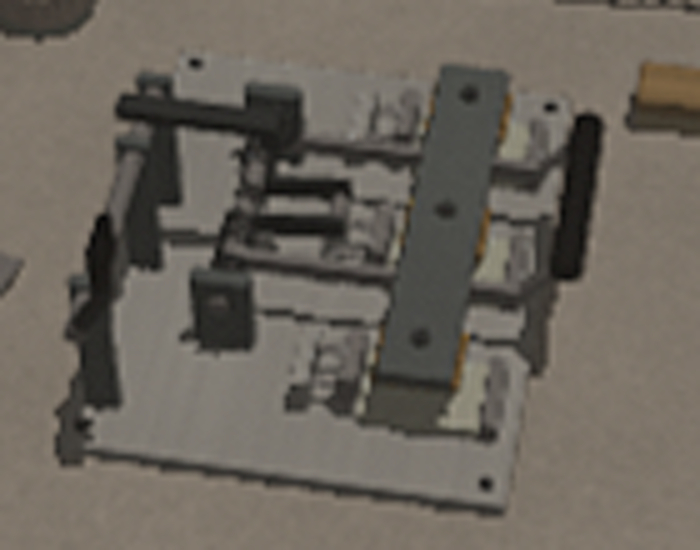

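The enlarged crops show the handle centre at (559,335) in the top crop and (578,196) in the side crop. The base screws in the top crop are (393,308), (722,320) and (726,70), and the lips are at (452,307), (558,311) and (667,314). The paddle is at (383,40) in the top crop and (103,255) in the side crop.

```bash
cat >> h.py <<'E'
def bars(n,z=29,box=None,smin=185,vmax=125,im=None):
    im=capture(n) if im is None else im
    h=cv2.cvtColor(im,cv2.COLOR_RGB2HSV)
    m=((h[...,0]>9)&(h[...,0]<26)&(h[...,1]>smin)&(h[...,2]>45)&(h[...,2]<vmax)).astype(np.uint8)
    if box: k=np.zeros_like(m);k[box[1]:box[3],box[0]:box[2]]=1;m&=k
    m=cv2.morphologyEx(m,cv2.MORPH_OPEN,np.ones((3,3)))
    out=[]
    for c in cv2.findContours(m,0,1)[0]:
        if cv2.contourArea(c)<150: continue
        P=np.array([plane(n,p,z)[:2] for p in c[:,0].astype(float)],np.float32)
        (x,y),(w,l),a=cv2.minAreaRect(P)
        if w<l: a+=90
        out.append((round(x,1),round(y,1),round(max(w,l),1),round(min(w,l),1),round(np.radians((a+90)%180-90),3)))
    return out
E
python3 - <<'E'
from h import *
T=lambda u,v:((u+.5)/3.3-.5+125,(v+.5)/3.3-.5+135)
S=lambda u,v:((u+.5)/5-.5+200,(v+.5)/5-.5+170)
print('bars top',bars('top',29,(130,155,200,285)))
print('bars side',bars('side',29,(195,315,358,390),smin=140,vmax=100))
pr=lambda *a:print(*[np.round(x,1) if not isinstance(x,str) else x for x in a])
pr('handle',*tri(T(559,335),S(578,196)))
for l,a,b in(('nr-left',(393,308),(485,483)),('nr-right',(722,320),(550,107)),('far-right',(726,70),(196,63))): pr(l,*tri(T(*a),S(*b)),plane('top',T(*a),12))
for l,a,b in (('beamhole0',(451,251),(420,338)),('bh1',(560,254),(446,210)),('bh2',(671,257),(468,94)),('paddle',(383,40),(103,250))):pr(l,*tri(T(*a),S(*b)))
for a in((452,307),(558,311),(667,314)):pr('lip',plane('top',T(*a),29))
for a in((382,323),(735,333),(737,60)):pr('corner',plane('top',T(*a),12))
for a in((380,154),(437,153),(444,281),(385,282)):pr('rack',plane('top',a,35))
for a in((305,371),(372,368)):pass
E
```

```text
bars top [(385.4, 307.9, 69.4, 50.7, np.float64(-0.099)), (597.7, 329.7, 69.5, 51.2, np.float64(0.358))]
bars side [(386.1, 309.1, 68.7, 50.4, np.float64(-0.087)), (597.2, 331.6, 69.4, 50.2, np.float64(0.335))]
handle [435.6 -30.8  91.3] 1.3
nr-left [467.5 107.1  16. ] 0.4 [467.7 107.4  12. ]
nr-right [ 456.7 -169.3   15. ] 0.1 [ 457.  -169.6   12. ]
far-right [ 672.9 -177.4   14.8] 0.0 [ 673.7 -177.8   12. ]
beamhole0 [508.2  56.3  66.2] 0.7
bh1 [505.1 -32.5  67.5] 0.1
bh2 [ 502.7 -122.9   66.3] 0.3
paddle [656.7 105.6 169.8] 1.4
lip [466.5  56.9  29. ]
lip [463.  -31.3  29. ]
lip [ 460.2 -122.    29. ]
corner [455.  116.6  12. ]
corner [ 446.  -180.4   12. ]
corner [ 682.6 -187.5   12. ]
rack [ 673.3 -275.3   35. ]
rack [ 677.1 -440.2   35. ]
rack [ 316.3 -443.2   35. ]
rack [ 316.2 -278.4   35. ]
```

```bash
python3 - <<'E'
from h import *
go(435.6,-30.8,160,-0.034)
E
```

```text
shift [-429.7 -496.9   54.5] turn 1.355 alt -1.787 yaw now 1.321 q6 -0.21 ee [142.1 556.9 214.3]
```

```bash
python3 -m creep '[-0.1,-430,-497,10,1.355,-0.1,-430,-497,10,1.355,-0.1,-430,-497,10,1.355,-0.1,-430,-497,10,1.355,-0.1,-430,-497,10,1.355,-0.1,-430,-497,10,1.355,-0.1,-430,-497,10,1.355,-0.1,-430,-497,10,1.355,-0.1,-430,-497,10,1.355,-0.1,-430,-497,10,1.355,-0.1,-430,-497,10,1.355,-0.1,-430,-497,10,1.355,-0.1,-430,-497,10,1.355,-0.1,-430,-497,10,1.355,-0.1,-430,-497,30,1.355,-0.1,-430,-497,54,1.355,-0.1,-430,-497,54,1.355]'
python3 - <<'E'
from h import *
go(435.6,-30.8,71,-0.034);s=status.observe();print(s['gripper_width'],s['force'])
M=R.from_rotvec(s['eef_rot']).as_matrix();print(M.round(3))
E
```

```text
t: 2.0
ee_pos: [433.4, -29.4, 157.6]
eef_rot: [-2.254, -2.179, 0.004]
force: [-0.2, 0.2, -0.8]
gripper_width: 41.5
finger_force: 0.0
shift [-1.6  2.8 86.6] turn 0.0 alt -3.141 yaw now -0.034 q6 -0.31 ee [433.4 -29.4 157.6]
41.53950466416008 [-0.15830815  0.16168946 -0.77932368]
[[ 0.034  0.999 -0.006]
 [ 0.999 -0.034  0.003]
 [ 0.002 -0.006 -1.   ]]
```

```bash
python3 -m creep '[-0.1,-1,2,40,0,-0.1,-1,2,75,0,-0.1,-1,2,86,0,-0.1,-1,2,86,0,-1,-1,2,86,0,-1,-1,2,86,0,-1,-1,2,86,0,-1,-1,2,86,0,-1,-1,2,86,0,-1,-1,2,86,0]'
python3 - <<'E'
from h import *
s=status.observe();print(s['ee_pos'],s['gripper_width'],s['finger_force'])
a=np.arctan2(35,180)
for th in np.arange(0.1,1.83,.1): print(round(th,2),(-183.4*np.cos(a+th)+180).round(), (-(183.4*np.sin(a+th)-35)).round())
E
```

```text
t: 3.0
ee_pos: [435.8, -31.9, 75.7]
eef_rot: [-2.255, -2.182, 0.007]
force: [-11.2, 0.2, 10.8]
gripper_width: 17.0
finger_force: 30.0
[435.82429744 -31.94780869  75.68639174] 17.04162800908713 29.999832808971405
0.1 4.0 -18.0
0.2 11.0 -35.0
0.3 18.0 -52.0
0.4 28.0 -67.0
0.5 39.0 -82.0
0.6 51.0 -96.0
0.7 65.0 -108.0
0.8 80.0 -119.0
0.9 96.0 -128.0
1.0 112.0 -135.0
1.1 130.0 -141.0
1.2 147.0 -145.0
1.3 166.0 -148.0
1.4 184.0 -148.0
1.5 202.0 -147.0
1.6 220.0 -144.0
1.7 238.0 -139.0
1.8 255.0 -132.0
```

```bash
python3 -m creep '[-1,0,2,-9,0,-1,0,4,-18,0,-1,0,7,-26,0,-1,0,11,-35,0,-1,0,14,-44,0,-1,0,18,-52,0,-1,0,28,-67,0,-1,0,39,-82,0]'
python3 - <<'E'
from h import *
s=status.observe();print(s['ee_pos'],s['gripper_width'],s['finger_force'],s['force'])
E
```

```text
t: 3.8
ee_pos: [468.9, -33.0, 154.3]
eef_rot: [-2.247, -2.174, 0.024]
force: [-23.9, -4.8, 2.8]
gripper_width: 17.0
finger_force: 30.0
[468.878311   -33.02604304 154.25866055] 17.01458101750371 29.99746084213257 [-23.92520881  -4.80032067   2.75249861]
```

```bash
python3 -m creep '[-1,0,8,-14,0,-1,0,22,-26,0,-1,0,37,-37,0,-1,0,53,-46,0,-1,0,69,-53,0,-1,0,87,-59,0,-1,0,104,-63,0,-1,0,123,-66,0,-1,0,141,-66,0,-1,0,159,-65,0]'
python3 - <<'E'
from h import *
s=status.observe();print(s['ee_pos'],s['gripper_width'],s['finger_force'],s['force'])
E
```

```text
t: 4.8
ee_pos: [634.4, -39.2, 225.1]
eef_rot: [-2.258, -2.182, 0.007]
force: [-14.3, -2.0, 10.5]
gripper_width: 16.9
finger_force: 30.0
[634.44701469 -39.24124426 225.08264125] 16.943663930107633 30.00236302614212 [-14.34666935  -1.98238865  10.50913691]
```

```bash
python3 -m creep '[-1,0,16,3,0,-1,0,32,7,0,-1,0,46,11,0,-1,0,54,13,0,-1,0,56,14,0,-1,0,56,14,0,-1,0,56,14,0]'
python3 - <<'E'
from h import *
s=status.observe();print(s['ee_pos'],s['gripper_width'],s['finger_force'],s['force'])
E
```

```text
t: 5.5
ee_pos: [690.0, -41.2, 209.8]
eef_rot: [-2.258, -2.182, 0.007]
force: [-10.6, -1.9, 6.6]
gripper_width: 17.1
finger_force: 30.0
[689.96567791 -41.23986429 209.76515986] 17.135205211301486 30.00163346529007 [-10.64039851  -1.93512673   6.57031993]
```

```bash
python3 -m creep '[-1,0,-8,-2,0,-1,0,-16,-5,0,-1,0,-24,-7,0,-1,0,-30,-9,0,-1,0,-32,-9,0,-1,0,-34,-10,0,-1,0,-34,-10,0]'
python3 - <<'E'
from h import *
s=status.observe();print(s['ee_pos'],s['gripper_width'],s['finger_force'],s['force'])
E
```

```text
t: 6.2
ee_pos: [658.7, -40.0, 219.3]
eef_rot: [2.257, 2.181, 0.002]
force: [-1.0, -3.3, 2.8]
gripper_width: 17.2
finger_force: 30.0
[658.70997209 -40.0102385  219.33623491] 17.160584183207714 29.994910061359406 [-0.99016901 -3.25881738  2.80580456]
```

```bash
python3 -m creep '[-0.1,0,-34,0,0,-0.1,0,0,0,0,-0.1,0,0,0,0,-0.1,0,0,0,0,-0.1,0,0,-30,0,-0.1,0,0,-60,0,-0.1,0,0,-60,0]' | grep -v rot
python3 - <<'E'
from h import *
s=status.observe();print(s['gripper_width'],s['force'])
T=capture('top');S=capture('side')
cv2.imwrite('pics/s1.png',cv2.resize(S[130:290,180:360],None,fx=3.3,fy=3.3)[:,:,::-1])
print(bars('top',29,(130,155,200,285),im=T))
E
```

```text
t: 6.9
ee_pos: [660.1, -39.4, 283.9]
force: [0.9, 0.3, 0.6]
gripper_width: 41.1
finger_force: 0.0
41.14573399848716 [0.86808524 0.33464598 0.58868389]
[(385.2, 308.0, 69.8, 50.6, np.float64(-0.104)), (597.7, 329.7, 69.5, 51.3, np.float64(0.357))]
```

View pics/s1.png

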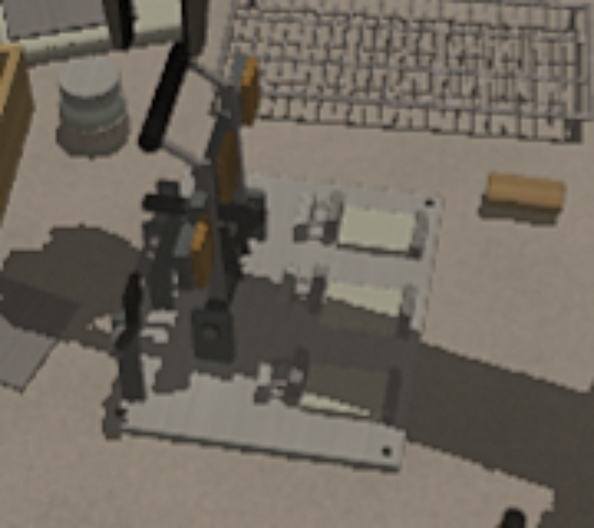

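The side crop shows the arm standing cocked, with the handle at (165,95) beyond the hinge. All three nests are empty and their pads are visible.

```bash
python3 - <<'E'
from h import *
go(385.3,308.2,90,1.47)
print(plane('top',(208.5,262),40))
E
```

```text
shift [ 337.9 -284.9  188.1] turn -1.504 alt 1.638 yaw now -0.034 q6 -0.21 ee [658.2 -39.1 278.7]
[371.15602511 200.51575541  40.        ]
```

```bash
python3 -m creep '[0.5,338,-285,0,-1.504,0.5,338,-285,0,-1.504,0.5,338,-285,0,-1.504,0.5,338,-285,0,-1.504,0.5,338,-285,0,-1.504,0.5,338,-285,0,-1.504,0.5,338,-285,60,-1.504,0.5,338,-285,100,-1.504,0.5,338,-285,120,-1.504,0.5,338,-285,188,-1.504,0.5,338,-285,188,-1.504,0.5,338,-285,188,-1.504,0.5,338,-285,188,-1.504,0.5,338,-285,188,-1.504]' | grep -v rot
python3 - <<'E'
from h import *
go(385.3,308.2,7,1.47)
E
```

```text
t: 8.4
ee_pos: [386.6, 308.6, 92.1]
force: [-0.0, 0.4, 0.4]
gripper_width: 69.0
finger_force: 0.0
shift [ 1.5 -0.7 85.1] turn -0.001 alt 3.141 yaw now 1.469 q6 -1.04 ee [386.6 308.6  92.1]
```

```bash
python3 -m creep '[0.5,1,0,40,0,0.5,1,0,70,0,0.5,1,0,83,0,0.5,1,0,83,0,-1,1,0,83,0,-1,1,0,83,0,-1,1,0,83,0,-1,1,0,83,0,-1,1,0,83,0,-1,1,0,83,0]' | grep -v rot
python3 - <<'E'
from h import *
go(385.3,308.2,7,1.47)
E
```

```text
t: 9.4
ee_pos: [385.0, 309.0, 8.4]
force: [-0.9, -1.8, 7.5]
gripper_width: 49.9
finger_force: 30.0
shift [-0.3 -0.7  1.4] turn 0.0 alt -3.141 yaw now 1.47 q6 -1.04 ee [385.  309.    8.4]
```

```bash
python3 - <<'E'
from h import *
x=np.array([.9994,-.034]);n0=np.array([506.5,55.5])
a=n0-14*x; go(a[0],a[1],120,1.537)
E
```

```text
shift [-132.7 -240.7 -111.5] turn -0.067 alt 3.075 yaw now 1.47 q6 -1.04 ee [385.  309.    8.4]
```

```bash
python3 -m creep '[-1,0,0,-30,0,-1,0,0,-70,0,-1,0,0,-112,0,-1,-20,-40,-112,0,-1,-40,-75,-112,-0.067,-1,-65,-115,-112,-0.067,-1,-90,-160,-112,-0.067,-1,-112,-205,-112,-0.067,-1,-133,-241,-112,-0.067,-1,-133,-241,-112,-0.067,-1,-133,-241,-112,-0.067,-1,-133,-241,-112,-0.067]' | grep -v rot
python3 - <<'E'
from h import *
x=np.array([.9994,-.034]);n0=np.array([506.5,55.5])
a=n0-14*x; go(a[0],a[1],60,1.537)
print(bars('top',29,(130,155,200,285)))
im=np.hstack([cv2.resize(capture('top')[150:270,220:360],None,fx=2.8,fy=3),cv2.resize(capture('side')[160:290,200:340],None,fx=2.8,fy=360/130)])
cv2.imwrite('pics/c2.png',im[:,:,::-1])
E
```

```text
t: 10.6
ee_pos: [490.9, 56.1, 118.5]
force: [0.1, 0.1, -0.6]
gripper_width: 49.6
finger_force: 30.0
shift [-1.6 -0.1 58.5] turn 0.001 alt -3.141 yaw now 1.538 q6 -1.67 ee [490.9  56.1 118.5]
[(596.6, 329.3, 71.9, 51.3, np.float64(0.357))]
```

View pics/c2.png

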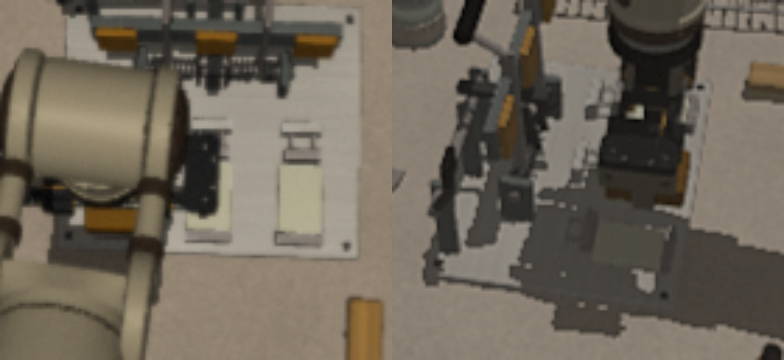

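The bar is held level over the approach to nest0 (top half of the crop near (110,215), side half near (640,180)), and the other nests are free.

```bash
python3 -m creep '[-1,-1,0,40,0,-1,-1,0,70,0,-1,-1,0,80,0,-1,-1,0,80,0,-1,-1,0,80,0]' | grep -v rot;  python3 -m creep '[-1,-5,0,0,0,-1,-9,0,0,0,-1,-13,0,0,0,-1,-17,0,0,0,-1,-20,0,0,0,-1,-20,0,0,0,-1,-20,0,0,0]' | grep -v rot
python3 - <<'E'
from h import *
x=np.array([.9994,-.034]);n0=np.array([506.5,55.5])
a=n0+5.5*x; go(a[0],a[1],26.4,1.537)
o,d=0,0;print('pad2',plane('top',(327,215.8),22))
E
```

```text
t: 11.25
ee_pos: [493.5, 55.3, 39.9]
force: [-0.2, -0.7, -0.5]
gripper_width: 49.8
finger_force: 30.0
t: 11.95
ee_pos: [511.7, 54.5, 38.2]
force: [-4.8, -0.4, 1.0]
gripper_width: 49.7
finger_force: 30.0
shift [-0.3  0.8 11.8] turn 0.0 alt -3.142 yaw now 1.537 q6 -1.67 ee [511.7  54.5  38.2]
pad2 [ 500.08603144 -123.68226795   22.        ]
```

```bash
python3 -m creep '[-1,-2,0,0,0,-1,-2,0,4,0,-1,-2,0,8,0,-1,-2,0,11,0,-1,-2,0,11,0,-1,-2,0,11,0]' | grep -v rot
python3 - <<'E'
from h import *
go(506.5,55.5,26.4,1.537)
E
```

```text
t: 12.55
ee_pos: [512.9, 54.6, 26.7]
force: [-5.4, 0.7, 0.2]
gripper_width: 49.7
finger_force: 30.0
shift [6.5 0.7 0.3] turn 0.0 alt -3.141 yaw now 1.537 q6 -1.67 ee [512.9  54.6  26.7]
```

```bash
python3 -m creep '[-1,0,0,1,0,-1,0,0,1,0,0.3,0,0,1,0,0.3,0,0,1,0,0.3,0,0,1,0,0.3,0,0,1,0]' | grep -v rot
python3 -m creep '[0.3,0,0,-15,0,0.3,0,0,-50,0,0.3,0,0,-100,0,0.3,0,0,-140,0,0.3,100,0,-140,0,0.3,100,150,-140,0,0.3,100,200,-140,0,0.3,100,200,-140,0,0.3,100,200,-140,0,0.3,100,200,-140,0,0.3,100,200,-140,0]' | grep -v rot
python3 - <<'E'
from h import *
T=capture('top');S=capture('side')
print(bars('top',29,(130,155,200,285),im=T)); print(bars('top',47,(235,190,350,250),im=T)); print(bars('side',47,(215,180,330,270),im=S,smin=140))
im=np.hstack([cv2.resize(T[150:270,220:360],None,fx=2.8,fy=3),cv2.resize(S[160:290,200:340],None,fx=2.8,fy=360/130)])
cv2.imwrite('pics/c3.png',im[:,:,::-1])
go(597.5,329.7,90,0.357+np.pi/2)
E
```

```text
t: 13.15
ee_pos: [515.1, 54.3, 26.8]
force: [-0.7, -0.2, -0.5]
gripper_width: 59.5
finger_force: 0.0
t: 14.25
ee_pos: [421.0, 258.6, 166.5]
force: [-0.0, -0.6, 0.6]
gripper_width: 59.9
finger_force: 0.0
[(597.7, 329.2, 69.8, 52.1, np.float64(0.357))]
[(507.4, 55.4, 66.3, 43.7, np.float64(0.002))]
[(508.3, 56.4, 67.9, 47.6, np.float64(-0.042))]
shift [-173.2   79.    76.5] turn -0.391 alt 2.75 yaw now 1.536 q6 -1.23 ee [421.7 256.7 166.5]
```

View pics/c3.png

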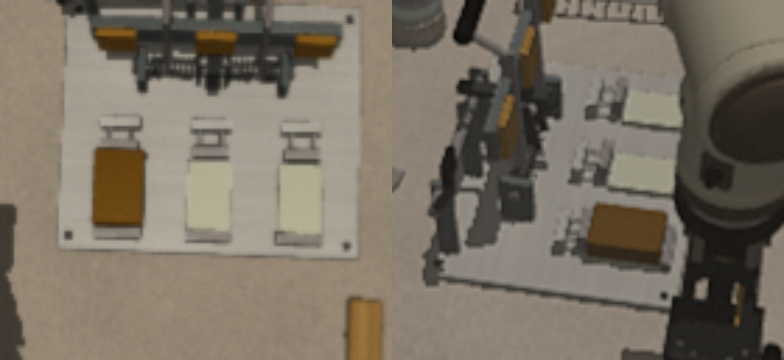

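The bar sits flat and square in nest0 (top half, about (118,187)), with nests 1 and 2 empty.

```bash
python3 -m creep '[0.5,-40,20,0,-0.1,0.5,-85,39,0,-0.2,0.5,-130,60,20,-0.35,0.5,-173,79,50,-0.391,0.5,-173,79,76,-0.391,0.5,-173,79,76,-0.391,0.5,-173,79,76,-0.391,0.5,-173,79,76,-0.391,0.5,-173,79,76,-0.391]' | grep -v rot
python3 - <<'E'
from h import *
go(597.5,329.7,8,0.357+np.pi/2)
E
```

```text
t: 15.25
ee_pos: [597.8, 330.6, 93.4]
force: [-0.4, -1.0, 0.6]
gripper_width: 69.0
finger_force: 0.0
shift [ 1.  -0.7 85.4] turn -0.0 alt 3.141 yaw now 1.928 q6 -1.6 ee [597.8 330.6  93.4]
```

```bash
python3 -m creep '[0.5,1,-0.5,40,0,0.5,1,-0.5,70,0,0.5,1,-0.5,84,0,0.5,1,-0.5,84,0,-1,1,-0.5,84,0,-1,1,-0.5,84,0,-1,1,-0.5,84,0,-1,1,-0.5,84,0,-1,1,-0.5,84,0,-1,1,-0.5,84,0]' | grep -v rot
python3 - <<'E'
from h import *
x=np.array([.9994,-.034]);n=np.array([500.2,-123.5])
a=n-14*x; go(a[0],a[1],120,1.537)
E
```

```text
t: 16.25
ee_pos: [597.0, 330.2, 8.0]
force: [0.1, -0.3, 5.9]
gripper_width: 50.1
finger_force: 30.0
shift [ 262.1 -385.9 -112.4] turn 0.391 alt -2.75 yaw now 1.928 q6 -1.6 ee [597.  330.2   8. ]
```

```bash
python3 -m creep '[-1,0,0,-30,0,-1,0,0,-70,0,-1,0,0,-112,0,-1,40,-23,-112,0.05,-1,80,-47,-112,0.1,-1,120,-70,-112,0.15,-1,160,-94,-112,0.2,-1,200,-117,-112,0.25,-1,212,-160,-112,0.3,-1,222,-205,-112,0.35,-1,232,-250,-112,0.391,-1,242,-295,-112,0.391,-1,252,-340,-112,0.391,-1,262,-386,-112,0.391,-1,262,-386,-112,0.391,-1,262,-386,-112,0.391,-1,262,-386,-112,0.391]' | grep -v rot
python3 - <<'E'
from h import *
x=np.array([.9994,-.034]);n=np.array([500.2,-123.5])
a=n-14*x; go(a[0],a[1],39.5,1.537)
S=capture('side');T=capture('top');print(bars('side',47,(215,180,330,270),im=S,smin=140))
im=np.hstack([cv2.resize(T[150:270,220:360],None,fx=2.8,fy=3),cv2.resize(S[160:290,200:340],None,fx=2.8,fy=360/130)])
cv2.imwrite('pics/c4.png',im[:,:,::-1])
E
```

```text
t: 17.95
ee_pos: [485.1, -122.1, 118.1]
force: [-0.2, 0.5, -1.1]
gripper_width: 49.7
finger_force: 30.0
shift [-1.2 -0.9 78.6] turn 0.001 alt -3.141 yaw now 1.538 q6 -2.03 ee [ 485.1 -122.1  118.1]
[(508.3, 56.2, 68.0, 47.1, np.float64(-0.046))]
```

View pics/c4.png

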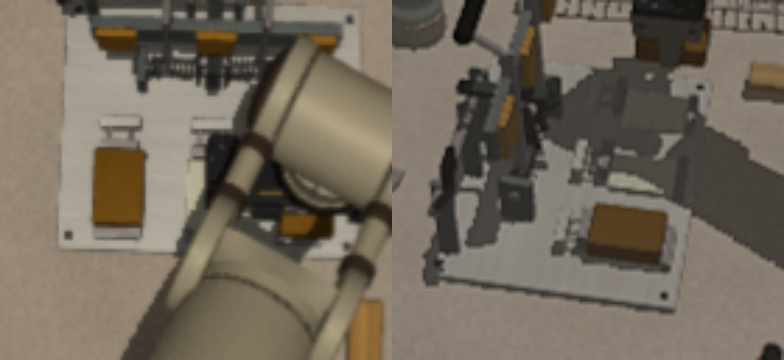

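The second bar is held level before nest2 (top half about (305,222), side half about (655,42)). Bar 0 has not moved.

```bash
python3 -m creep '[-1,-1,-1,40,0,-1,-1,-1,70,0,-1,-1,-1,80,0,-1,-1,-1,80,0,-1,-1,-1,80,0]' | grep -v rot;  python3 -m creep '[-1,-5,0,0,0,-1,-9,0,0,0,-1,-13,0,0,0,-1,-17,0,0,0,-1,-21,0,0,0,-1,-22,0,0,0,-1,-22,0,0,0]' | grep -v rot
python3 - <<'E'
from h import *
x=np.array([.9994,-.034]);n0=np.array([500.2,-123.5])
a=n0+7*x; go(a[0],a[1],26,1.537)
E
```

```text
t: 18.55
ee_pos: [487.6, -124.4, 39.9]
force: [-0.6, -0.7, -1.6]
gripper_width: 50.0
finger_force: 30.0
t: 19.25
ee_pos: [507.6, -124.9, 38.1]
force: [-6.0, -0.1, 0.6]
gripper_width: 49.8
finger_force: 30.0
shift [ 0.4  1.1 12.1] turn 0.0 alt -3.141 yaw now 1.537 q6 -2.01 ee [ 507.6 -124.9   38.1]
```

```bash
python3 -m creep '[-1,0,1,4,0,-1,0,1,8,0,-1,0,1,12,0,-1,0,1,12.5,0,-1,0,1,12.5,0]' | grep -v rot
python3 -m creep '[0.3,0,0,0,0,0.3,0,0,0,0,0.3,0,0,0,0,0.3,0,0,0,0,0.3,0,0,-15,0,0.3,0,0,-50,0,0.3,0,0,-100,0,0.3,0,0,-140,0,0.3,100,0,-160,0,0.3,150,0,-160,0,0.3,150,0,-160,0]' | grep -v rot
python3 - <<'E'
from h import *
T=capture('top');S=capture('side')
print(bars('top',29,(130,155,200,285),im=T)); print(bars('top',47,(235,190,350,250),im=T)); print(bars('side',47,(215,180,330,270),im=S,smin=140))
im=np.hstack([cv2.resize(T[150:270,220:360],None,fx=2.8,fy=3),cv2.resize(S[160:290,200:340],None,fx=2.8,fy=360/130)])
cv2.imwrite('pics/c5.png',im[:,:,::-1])
E
```

```text
t: 19.75
ee_pos: [507.5, -123.7, 25.9]
force: [-8.0, 0.6, 4.4]
gripper_width: 49.7
finger_force: 30.0
t: 20.85
ee_pos: [359.1, -119.0, 186.5]
force: [0.0, 0.1, 1.1]
gripper_width: 59.8
finger_force: 0.0
[]
[(509.8, -121.9, 49.7, 43.8, np.float64(-0.013)), (507.4, 55.4, 66.3, 43.7, np.float64(0.002))]
[(508.3, 55.6, 67.7, 46.5, np.float64(-0.027)), (504.2, -121.5, 62.4, 48.2, np.float64(-0.054))]
```

View pics/c5.png

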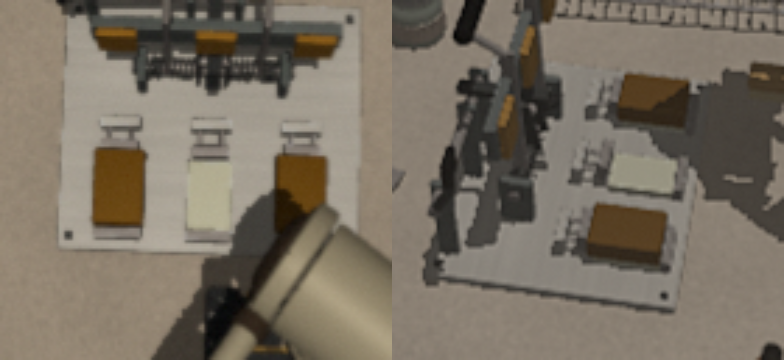

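Both bars sit flat and square in nest0 and nest2 (top half (118,187) and (300,180), side half (627,232) and (653,100)), and the arm is cocked. Next I look closer at the paddle.

```bash
python3 - <<'E'
from h import *
T=capture('top');S=capture('side')
im=np.hstack([cv2.resize(T[130:180,225:275],(400,400),interpolation=cv2.INTER_CUBIC),cv2.resize(S[195:275,200:280],(400,400),interpolation=cv2.INTER_CUBIC)])
cv2.imwrite('pics/p.png',im[:,:,::-1])
go(590,107,260,-0.034)
E
```

```text
shift [-221.9  234.2  -73.2] turn 1.57 alt -1.572 yaw now 1.536 q6 -2.18 ee [ 360.2 -119.4  186.6]
```

View pics/p.png

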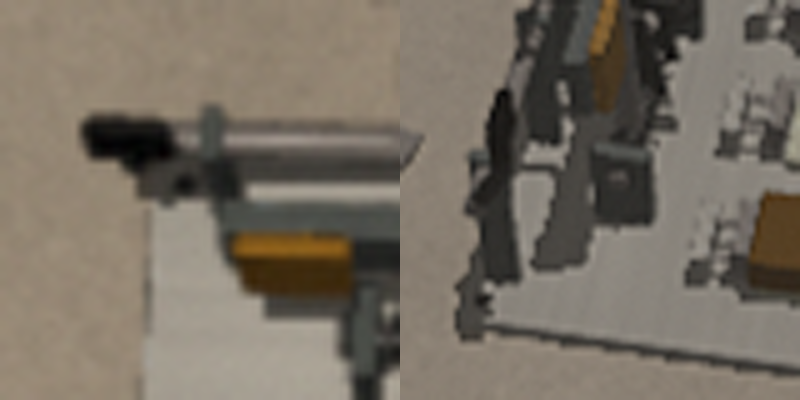

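The paddle shows at top crop x 82–172, y 115–160, and in the side crop at about (500,135).

```bash
python3 - <<'E'
from h import *
T=lambda u,v:((u+.5)/8-.5+225,(v+.5)/8-.5+130)
S=lambda u,v:((u-400+.5)/5-.5+200,(v+.5)/5-.5+195)
print(*tri(T(127,138),S(500,135)));print(*tri(T(127,117),S(503,92)))
for z in(155,185):print(z,plane('top',T(127,158),z),plane('top',T(127,120),z))
E
```

```text
[658.34857422 106.78176484 163.61611698] 1.2743227811393674
[655.93418999 104.44025952 192.75827905] 3.477715913555281
155 [654.71204778 107.41270296 155.        ] [667.45294464 107.58761006 155.        ]
185 [646.50005473 104.91885401 185.        ] [658.9583874  105.08988206 185.        ]
```

```bash
python3 -m creep '[-1,0,0,-50,0.15,-1,0,40,-90,0.3,-1,0,90,-90,0.45,-1,0,140,-90,0.6,-1,0,190,-90,0.75,-1,0,234,-90,0.9,-1,-50,234,-90,1.05,-1,-100,234,-90,1.2,-1,-150,234,-90,1.35,-1,-190,234,-90,1.5,-1,-222,234,-90,1.57,-1,-222,234,-73,1.57,-1,-222,234,-73,1.57,-1,-222,234,-73,1.57]' | grep -v rot
python3 - <<'E'
from h import *
go(615,106.5,163,-0.034);print(status.observe()['gripper_width'])
E
```

```text
t: 22.45
ee_pos: [590.2, 107.9, 257.9]
force: [-0.7, 0.2, 0.2]
gripper_width: 0.2
finger_force: 0.0
shift [-0.6 25.  94.8] turn 0.004 alt -3.138 yaw now -0.03 q6 0.01 ee [590.2 107.9 257.9]
0.17908638162213705
```

```bash
python3 -m creep '[-1,0,5,40,0,-1,0,10,75,0,-1,0,15,94,0,-1,0,15,94,0,-1,0,15,94,0]' | grep -v rot
python3 -m creep '[-1,0,5,0,0,-1,0,10,0,0,-1,0,15,0,0,-1,0,20,0,0,-1,0,23,0,0,-1,0,26,0,0,-1,0,29,0,0,-1,0,29,0,0]' | grep -v rot
```

```text
t: 22.95
ee_pos: [605.4, 107.1, 166.6]
force: [0.2, -0.7, -0.2]
gripper_width: 0.1
finger_force: 0.0
t: 23.75
ee_pos: [634.2, 105.8, 164.8]
force: [-0.4, -0.1, 0.1]
gripper_width: 0.3
finger_force: 0.0
```

```bash
python3 -m creep '[-1,0,2,0,0,-1,0,4,0,0,-1,0,6,0,0,-1,0,8,0,0,-1,0,8,0,0]' | grep -v rot
python3 -m creep '[-1,0,2,0,0,-1,0,4,0,0,-1,0,6,0,0,-1,0,6,0,0]' | grep -v rot
```

```text
t: 24.25
ee_pos: [640.0, 105.8, 164.8]
force: [-8.1, 0.1, 4.2]
gripper_width: 0.6
finger_force: 4.1
t: 24.65
ee_pos: [647.2, 105.6, 165.1]
force: [-1.5, 1.2, 2.1]
gripper_width: 0.4
finger_force: 0.9
```

```bash
python3 - <<'E'
from h import *
T=capture('top');S=capture('side')
im=np.hstack([cv2.resize(T[130:270,220:360],None,fx=2.8,fy=2.6),cv2.resize(S[150:290,200:340],None,fx=2.8,fy=2.6)])
cv2.imwrite('pics/c6.png',im[:,:,::-1])
E
```

```text
(no output)
```

View pics/c6.png

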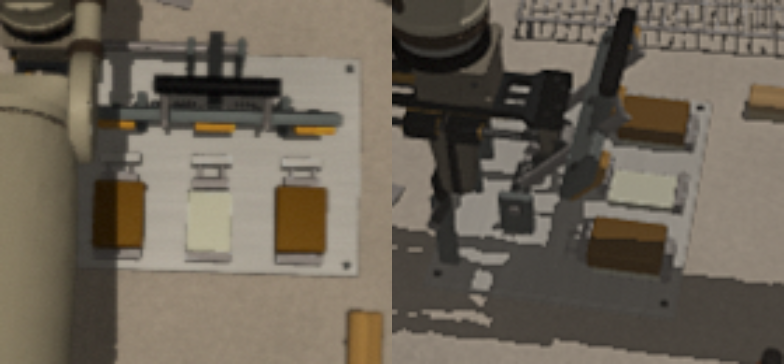

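The picture caught the arm in mid-fall: it is free and clear of the fingers, with the handle at (218,85) in the top half. I hold, then back off.

```bash
python3 -m creep '[-1,0,0,0,0,-1,0,0,0,0,-1,0,0,0,0,-1,0,0,0,0,-1,0,0,0,0,-1,0,0,0,0,-1,0,0,0,0,-1,0,0,0,0,-1,0,-20,0,0,-1,0,-40,-30,0,-1,0,-40,-80,0,-1,0,-60,-110,0,-1,0,-100,-110,0,-1,0,-150,-110,0,-1,0,-190,-110,0,-1,0,-190,-110,0]' | grep -v rot
python3 - <<'E'
from h import *
T=capture('top');S=capture('side')
im=np.hstack([cv2.resize(T[130:270,220:360],None,fx=2.8,fy=2.6),cv2.resize(S[150:290,200:340],None,fx=2.8,fy=2.6)])
cv2.imwrite('pics/c7.png',im[:,:,::-1])
go(435.6,-30.8,150,-0.034)
E
```

```text
t: 26.35
ee_pos: [454.4, 112.0, 274.3]
force: [0.2, 0.1, -0.5]
gripper_width: 0.5
finger_force: 0.0
shift [-142.9  -18.3  125.4] turn 0.001 alt -3.141 yaw now -0.033 q6 0.01 ee [458.3 111.5 275.4]
```

View pics/c7.png

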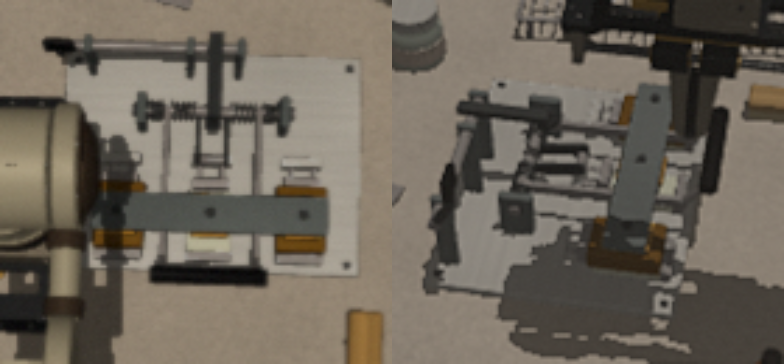

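The arm is down on both bars, its beam across (210,212) in the top half, and the bars are still in their nests. Now I cock it again.

```bash
python3 -m creep '[-0.1,-50,-10,0,0,-0.1,-100,-20,0,0,-0.1,-143,-20,30,0,-0.1,-143,-20,80,0,-0.1,-143,-20,125,0,-0.1,-143,-20,125,0,-0.1,-143,-20,125,0]' | grep -v rot
python3 - <<'E'
from h import *
go(434,-30.8,75,-0.034)
E
```

```text
t: 27.15
ee_pos: [434.2, -31.1, 150.7]
force: [0.9, -0.3, 0.3]
gripper_width: 41.2
finger_force: 0.0
shift [ 0.2 -0.2 75.7] turn 0.001 alt -3.141 yaw now -0.033 q6 -0.32 ee [434.2 -31.1 150.7]
```

```bash
python3 -m creep '[-0.1,0,0,40,0,-0.1,0,0,65,0,-0.1,0,0,75,0,-0.1,0,0,75,0,-1,0,0,75,0,-1,0,0,75,0,-1,0,0,75,0,-1,0,0,75,0,-1,0,0,75,0,-1,0,0,75,0]' | grep -v rot
python3 -m creep '[-1,0,2,-9,0,-1,0,4,-18,0,-1,0,7,-26,0,-1,0,10,-35,0,-1,0,13,-44,0,-1,0,17,-52,0,-1,0,26,-67,0,-1,0,36,-82,0]' |grep -v rot
```

```text
t: 28.15
ee_pos: [437.1, -31.2, 76.8]
force: [10.8, 0.4, -5.0]
gripper_width: 16.7
finger_force: 30.0
t: 28.95
ee_pos: [473.1, -32.5, 155.4]
force: [28.3, -5.2, -37.1]
gripper_width: 17.2
finger_force: 30.0
```

```bash
python3 -m creep '[-1,0,10,-6,0,-1,0,22,-16,0,-1,0,33,-25,0,-1,0,47,-34,0,-1,0,62,-42,0]' |grep -v rot
```

```text
t: 29.45
ee_pos: [523.6, -34.3, 200.4]
force: [-29.7, -2.1, 25.9]
gripper_width: 17.3
finger_force: 30.0
```

```bash
python3 -m creep '[-1,0,6,-6,0,-1,0,14,-10,0,-1,0,23,-13,0,-1,0,32,-16,0,-1,0,49,-20,0]' |grep -v rot
```

```text
t: 29.95
ee_pos: [576.2, -36.2, 221.1]
force: [-18.2, -2.1, 14.7]
gripper_width: 16.9
finger_force: 30.0
```

```bash
python3 -m creep '[-1,0,10,-3,0,-1,0,19,-4,0,-1,0,28,-4,0,-1,0,37,-4,0,-1,0,46,-4,0,-1,0,55,-3,0,-1,0,64,-2,0,-1,0,73,0,0,-1,0,82,2,0,-1,0,91,5,0,-1,0,100,9,0,-1,0,108,12,0,-1,0,113,14,0,-1,0,113,14,0,-1,0,113,14,0]' |grep -v rot
```

```text
t: 31.45
ee_pos: [691.2, -40.3, 206.6]
force: [-10.0, -2.6, 8.2]
gripper_width: 16.9
finger_force: 30.0
```

```bash
python3 -m creep '[-1,0,-8,-2,0,-1,0,-16,-5,0,-1,0,-24,-7,0,-1,0,-30,-9,0,-1,0,-32,-9,0,-1,0,-34,-10,0,-1,0,-34,-10,0]'|grep -v rot
```

```text
t: 32.15
ee_pos: [659.4, -39.1, 216.5]
force: [-2.6, -3.9, 5.3]
gripper_width: 16.9
finger_force: 30.0
```

```bash
python3 -m creep '[-0.1,0,0,0,0,-0.1,0,0,0,0,-0.1,0,0,0,0,-0.1,0,0,0,0,-0.1,0,0,-30,0,-0.1,0,0,-65,0,-0.1,0,-60,-65,0,-0.1,0,-110,-65,0,-0.1,0,-160,-65,0,-0.1,0,-210,-65,0,-0.1,0,-260,-65,0,-0.1,0,-260,-65,0,-0.1,0,-260,-65,0]'|grep -v rot
python3 - <<'E'
from h import *
T=capture('top');S=capture('side')
print('side',bars('side',47,(215,180,330,270),im=S,smin=140))
print('top',bars('top',47,(235,190,350,250),im=T))
im=np.hstack([cv2.resize(T[130:270,220:360],None,fx=2.8,fy=2.6),cv2.resize(S[150:290,200:340],None,fx=2.8,fy=2.6)])
cv2.imwrite('pics/c8.png',im[:,:,::-1])
go(507,55.5,110,1.537)
E
```

```text
t: 33.45
ee_pos: [398.5, -29.3, 280.3]
force: [0.6, -0.3, 0.5]
gripper_width: 41.5
finger_force: 0.0
side [(508.2, 55.8, 67.7, 47.5, np.float64(-0.034)), (502.1, -122.5, 67.7, 46.8, np.float64(-0.0))]
top []
shift [ 88.6 103.9 170.5] turn -1.57 alt 1.571 yaw now -0.033 q6 -0.34 ee [400.  -29.6 280.3]
```

View pics/c8.png

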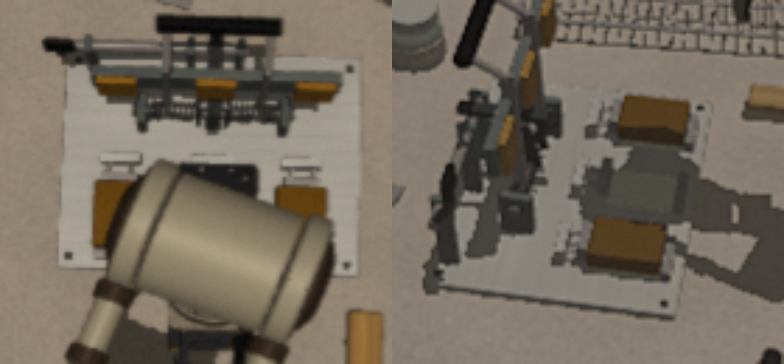

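The arm is cocked again with its handle at (220,25) in the top half, and both stamped bars are still seated. I pick the nest0 bar first.

```bash
python3 -m creep '[0.4,20,20,0,-0.15,0.4,40,45,0,-0.3,0.4,60,70,0,-0.45,0.4,89,104,0,-0.6,0.4,89,104,20,-0.75,0.4,89,104,40,-0.9,0.4,89,104,80,-1.05,0.4,89,104,100,-1.2,0.4,89,104,120,-1.35,0.4,89,104,150,-1.5,0.4,89,104,170,-1.57,0.4,89,104,170,-1.57,0.4,89,104,170,-1.57,0.4,89,104,170,-1.57,0.4,89,104,170,-1.57]'|grep -v rot
python3 - <<'E'
from h import *
go(507,55.5,26.5,1.537)
E
```

```text
t: 35.05
ee_pos: [507.5, 55.9, 111.4]
force: [-0.1, 0.5, 0.2]
gripper_width: 64.2
finger_force: 0.0
shift [ 0.8 -0.4 84.9] turn -0.001 alt 3.141 yaw now 1.536 q6 -1.66 ee [507.5  55.9 111.4]
```

```bash
python3 -m creep '[0.4,0,0,40,0,0.4,0,0,75,0,0.4,0,0,84,0,0.4,0,0,84,0,-1,0,0,84,0,-1,0,0,84,0,-1,0,0,84,0,-1,0,0,84,0,-1,0,0,84,0]'|grep -v rot
python3 -m creep '[-1,0,0,-8,0,-1,0,0,-16,0,-1,0,0,-30,0,-1,0,0,-60,0,-1,0,0,-95,0,-1,0,0,-95,0]'|grep -v rot
python3 - <<'E'
from h import *
go(580,-358,120,1.57)
E
```

```text
t: 35.95
ee_pos: [508.2, 55.5, 28.1]
force: [-1.5, -2.3, 7.1]
gripper_width: 49.6
finger_force: 30.0
t: 36.55
ee_pos: [510.5, 55.7, 127.4]
force: [1.5, 0.1, -0.1]
gripper_width: 49.8
finger_force: 30.0
shift [ -83.2 -411.1    8.8] turn -0.033 alt 3.109 yaw now 1.537 q6 -1.66 ee [510.5  55.7 127.4]
```

```bash
python3 -m creep '[-1,40,-20,0,0,-1,70,-55,0,0,-1,70,-100,0,0,-1,70,-145,0,0,-1,70,-190,0,0,-1,70,-235,0,0,-1,70,-280,0,0,-1,70,-325,0,0,-1,70,-370,0,0,-1,50,-411,0,0,-1,5,-411,0,-0.033,-1,-40,-411,0,-0.033,-1,-83,-411,0,-0.033,-1,-83,-411,8,-0.033,-1,-83,-411,8,-0.033,-1,-83,-411,8,-0.033]'|grep -v rot
python3 - <<'E'
from h import *
go(580,-358,41,1.57)
E
```

```text
t: 38.15
ee_pos: [574.1, -357.1, 112.3]
force: [-0.2, -0.1, -0.9]
gripper_width: 50.2
finger_force: 30.0
shift [-6.  -1.  71.3] turn -0.0 alt 3.141 yaw now 1.57 q6 -2.3 ee [ 574.1 -357.1  112.3]
```

```bash
python3 -m creep '[-1,-6,0,30,0,-1,-6,0,55,0,-1,-6,0,65,0,-1,-6,0,68,0,-1,-6,0,68,0]'|grep -v rot
python3 -m creep '[-1,0,0,1,0,-1,0,0,2,0,-1,0,0,2,0]'|grep -v rot
```

```text
t: 38.65
ee_pos: [581.1, -358.0, 45.9]
force: [0.7, 0.4, -0.8]
gripper_width: 49.9
finger_force: 30.0
t: 38.95
ee_pos: [581.6, -357.9, 43.7]
force: [0.2, -0.3, -0.6]
gripper_width: 49.5
finger_force: 30.0
```

```bash
python3 -m creep '[-1,0,0,1,0,-1,0,0,2,0,-1,0,0,2,0]'|grep -v rot
python3 -m creep '[-1,0,0,1,0,-1,0,0,1,0]'|grep -v rot
```

```text
t: 39.25
ee_pos: [581.4, -357.6, 41.3]
force: [0.7, 0.4, 1.7]
gripper_width: 49.4
finger_force: 30.0
t: 39.45
ee_pos: [581.4, -357.7, 41.1]
force: [-2.8, 1.4, 5.8]
gripper_width: 49.6
finger_force: 30.0
```

Contact with the rack. I release and go back for the second bar.

```bash
python3 -m creep '[0.3,0,0,0,0,0.3,0,0,0,0,0.3,0,0,0,0,0.3,0,0,0,0,0.3,0,0,-20,0,0.3,0,0,-60,0,0.3,0,0,-100,0,0.3,50,0,-110,0,0.3,100,0,-110,0,0.3,140,0,-110,0,0.3,140,0,-110,0]'|grep -v rot
python3 - <<'E'
from h import *
T=capture('top');S=capture('side')
print('side',bars('side',47,(215,180,330,270),im=S,smin=140))
print('top',bars('top',47,(235,190,350,250),im=T))
print('rack top',bars('top',60,(370,145,460,290),im=T),'side',bars('side',60,(240,115,365,180),im=S,smin=140))
go(501,-123,115,1.537)
E
```

```text
t: 40.55
ee_pos: [436.9, -356.3, 148.7]
force: [0.1, 0.2, -0.3]
gripper_width: 60.0
finger_force: 0.0
side [(501.8, -121.9, 67.4, 46.9, np.float64(-0.038))]
top [(501.4, -121.8, 66.3, 43.8, np.float64(-0.013))]
rack top [(587.1, -354.4, 53.6, 45.1, np.float64(-0.045))] side []
shift [-59.5 234.7  35.1] turn 0.032 alt -3.11 yaw now 1.569 q6 -2.46 ee [ 441.  -357.6  150.1]
```

```bash
python3 -m creep '[0.4,0,50,0,0.032,0.4,0,95,0,0.032,0.4,0,140,0,0.032,0.4,0,185,0,0.032,0.4,-15,235,0,0.032,0.4,-60,235,0,0.032,0.4,-60,235,35,0.032,0.4,-60,235,35,0.032,0.4,-60,235,35,0.032]'|grep -v rot
python3 - <<'E'
from h import *
go(501.5,-122.7,28,1.537)
E
```

```text
t: 41.55
ee_pos: [501.6, -122.0, 114.8]
force: [0.3, 0.0, 0.7]
gripper_width: 64.3
finger_force: 0.0
shift [ 0.  -0.8 86.8] turn 0.002 alt -3.14 yaw now 1.539 q6 -2.01 ee [ 501.6 -122.   114.8]
```

```bash
python3 -m creep '[0.4,0,-1,40,0,0.4,0,-1,75,0,0.4,0,-1,86,0,0.4,0,-1,86,0,-1,0,-1,86,0,-1,0,-1,86,0,-1,0,-1,86,0,-1,0,-1,86,0,-1,0,-1,86,0]'|grep -v rot
python3 -m creep '[-1,0,0,-8,0,-1,0,0,-16,0,-1,0,0,-30,0,-1,0,0,-60,0,-1,0,0,-95,0,-1,0,0,-95,0]'|grep -v rot
python3 - <<'E'
from h import *
go(415,-358,120,1.57)
E
```

```text
t: 42.45
ee_pos: [503.2, -124.1, 31.3]
force: [-0.3, 1.2, 7.0]
gripper_width: 49.7
finger_force: 30.0
t: 43.05
ee_pos: [505.4, -125.5, 130.6]
force: [0.8, -1.0, -0.9]
gripper_width: 49.8
finger_force: 30.0
shift [  82.9 -235.3   10.9] turn -0.032 alt 3.11 yaw now 1.538 q6 -2.01 ee [ 505.4 -125.5  130.6]
```

```bash
python3 -m creep '[-1,40,-20,0,0,-1,70,-55,0,0,-1,83,-100,0,0,-1,83,-145,0,0,-1,83,-190,0,-0.032,-1,83,-235,0,-0.032,-1,83,-235,10,-0.032,-1,83,-235,10,-0.032,-1,83,-235,40,-0.032,-1,83,-235,65,-0.032,-1,83,-235,79,-0.032,-1,83,-235,80,-0.032,-1,83,-235,80,-0.032]'|grep -v rot
python3 -m creep '[-1,0,0,1,0,-1,0,0,2,0,-1,0,0,2,0]'|grep -v rot
```

```text
t: 44.35
ee_pos: [411.0, -354.7, 44.1]
force: [-0.0, 0.8, -1.2]
gripper_width: 49.8
finger_force: 30.0
t: 44.65
ee_pos: [411.1, -355.8, 42.5]
force: [0.0, 1.1, 1.8]
gripper_width: 49.8
finger_force: 30.0
```

```bash
python3 -m creep '[-1,0,0,1,0,-1,0,0,1,0]'|grep -v rot
python3 -m creep '[-1,0,0,1,0,-1,0,0,1,0]'|grep -v rot
```

```text
t: 44.85
ee_pos: [411.2, -355.8, 42.4]
force: [-1.8, 3.5, 9.8]
gripper_width: 49.5
finger_force: 30.0
t: 45.05
ee_pos: [411.2, -355.8, 42.4]
force: [-4.2, 5.4, 16.2]
gripper_width: 49.9
finger_force: 30.0
```

```bash
python3 -m creep '[-1,0,0,-1.5,0,0.3,0,0,-1.5,0,0.3,0,0,-1.5,0,0.3,0,0,-1.5,0,0.3,0,0,-1.5,0,0.3,0,0,-20,0,0.3,0,0,-60,0,0.3,0,0,-110,0,0.3,0,50,-160,0,0.3,0,100,-180,0,0.3,0,150,-180,0,0.3,0,200,-180,0,0.3,0,250,-180,0,0.3,0,300,-180,0,0.3,0,350,-180,0,0.3,0,400,-180,0,0.3,0,450,-180,0,0.3,0,500,-180,0,0.3,0,500,-180,0]'|grep -v rot
python3 - <<'E'
from h import *
T=capture('top');S=capture('side')
print('rack top',bars('top',60,(370,145,460,290),im=T,smin=170),'side',bars('side',60,(240,115,365,180),im=S,smin=130))
im=np.hstack([cv2.resize(T[130:290,220:460],(400,320)),cv2.resize(S[110:290,190:380],(400,380))[:320]])
cv2.imwrite('pics/c9.png',im[:,:,::-1])
E
```

```text
t: 46.95
ee_pos: [410.4, 147.8, 220.0]
force: [-0.2, 0.0, -0.1]
gripper_width: 59.8
finger_force: 0.0
rack top [(408.8, -353.8, 65.0, 47.4, np.float64(-0.012)), (580.7, -354.7, 64.6, 48.0, np.float64(-0.001))] side [(581.3, -354.7, 68.0, 49.9, np.float64(-0.005))]
```

View pics/c9.png

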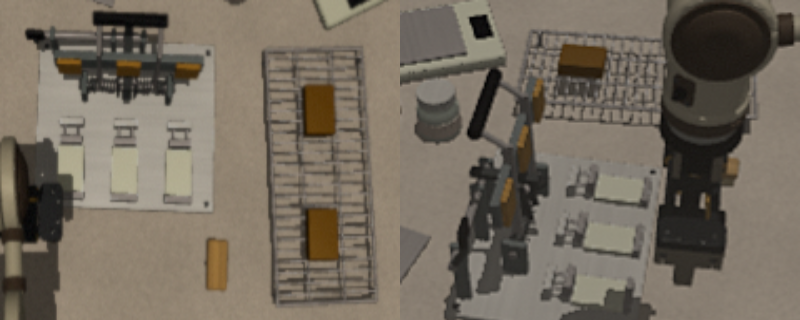

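Both bars lie flat and well apart on the rack (top half (319,110) and (322,235)). The arm is cocked with its handle at (130,20), the nests are empty and the brush has not moved. I hand in.

```bash
python3 -c "
from rig import workorder
print(workorder.hand_in())"
```

```text
the job is handed in; nothing more can be done
None
```

I handed the job in at about 47 s of the 210 s; no verdict came back, but the last pictures show both bars (only two were there) stamped, flat and well apart on the rack, and the arm cocked again.

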